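Let a spool into the reject bin with the press lever

TASK

Get the empty orange solder spool that waits in the chute into the bench reject bin: press the bin's yellow lever fully down with a fingertip and keep it down until the spool has rolled in under the raised lid, then let the lever come up slowly under your finger so that the lid settles fully shut without ever dropping or slamming, and take your hand away. Work only the lever: do not touch the lid or the spool, do not grasp anything, and leave the other things on the bench where they are.

Things in the scene. Friction and masses are not known exactly. Their poses are not given: they have to be found in the camera images.
- bin: Dark grey open-topped reject bin, fixed to the bench, 200 (x) x 210 (y) x 150 mm high, walls 6 mm. Origin at the centre of its underside; x points to its back (lid hinge side), -x to its front (lever paddle side), z up. A sloping steel chute, 64 mm wide, stands on its +y side at x = -30 mm, reaching out to y = +225 mm, and leads through a notch in the +y wall (sill 85 mm high) into the bin. The lid's skirt shuts that notch.
- lever_pad (a point): Centre of the upper face of the yellow press paddle (55 mm along the bin's x, 44 mm along its y, 8 mm thick, level when up). At rest it lies in the bin frame at x = -180, y = -102, z = +114 mm, with 47 mm clear in plan between its rear edge and the lid. It goes down by about 54 mm on an arc of radius 140 mm about a pivot at the bin's x = -40, z = 110 mm, and its centre shifts about 9 mm towards the bin as it goes down.
- lever (a joint): Press lever, rad: 0 = up (lid shut), 0.40 = fully down at a firm stop, against which the force rises steeply; from 0.33 (about 45 mm of pad travel) on it counts as well down. It takes some 5 to 10 N at the pad's centre to press it and has no latch: the weight of the lid drives it back up as fast as it is allowed.
- lid (a joint): Lid hinge, rad: 0 = shut, 1.2 = wide open. Linked to the lever: lid angle = 3 x lever angle, so 10 mm of pad travel is about 0.21 rad of lid. The spool can pass once the lid is past about 0.6 rad. Let go, the lid falls and slams; a lid that takes about 2 s or more to close is gentle.
- lid_edge (a point): Light blue lid of the bin, about 208 x 212 x 8 mm, with a skirt under its +y side that shuts the chute. This point is the middle of its front edge, at the bin's x = -105, y = 0, z = 160 mm when shut; the hinge axis runs along the bin's y at x = +103, z = 154 mm. The edge rises and swings back, away from the lever. Not to be touched.
- spool: Empty solder-wire spool, orange flanges of 50 mm diameter, 44 mm long, loose, about 40 g. Origin at its centre, its axis lies along its own x. It starts in the chute, resting against the lid's skirt, and rolls into the bin by itself once the lid is well up. Not to be touched.
- flux_bottle: Bystander: white bottle with a red cap, 42 mm diameter, 85 mm high. Origin at the centre of its underside.
- tape_dispenser: Bystander: black desk tape dispenser, 130 x 55 mm, 76 mm high. Origin at the centre of its underside.
- screwdriver: Bystander: screwdriver with a yellow handle, 190 mm long, lying on the bench.

How it is judged:
By the outcome, as a careful person would: the job done as asked, in the order asked, and still so for the second after the job is handed in, with the robot touching nothing.
It also fails if it takes over 45 s, if anything falls off the work surface, if the arm or the gripper's body presses on something with over 40 N, if the wrist force passes 120 N, or if a joint passes its speed limit or range.

ROBOT

A 7-joint arm with a two-finger parallel gripper is mounted at the origin on the work surface. World frame = base frame: x ahead of the robot, y to its left, z up, the work surface at z = 0. Lengths are in m, angles in rad, forces in N, time in s.
With the tool pointing down it reaches from about 0.35 to 0.9 m from the base axis. Payload 8.1 kg.
Tool frame: the origin (TCP) lies on the centre line of the jaws, within the pads' length; the fingertips stand 19 mm ahead of it and the grasp point (between the pads) is the TCP; z points along the fingers, y is the direction in which the jaws open and shut (so a half turn about z gives the same grasp; the last joint's range is limited). The gripper opens to 92 mm and grips with 3 to 60 N. Pads are 19 mm wide; open, the fingers measure 130 mm over their backs; the gripper's body (75 mm by 190 mm) begins 47 mm behind the grasp point.
Start: joints at [-1.382, 0.434, 0.025, 1.573, -0.012, 1.134, -0.075], TCP at [0.18, 0.599, 0.246] pointing down, gripper open.
Joint ranges: [-2.62, 2.62], [-0.44, 2.09], [-1.27, 1.32], [0.08, 2.57], [-1.32, 4.46], [0.12, 2], [-2.74, 2.74]. Speed limits (rad/s): [2.22, 2.22, 3.01, 3.01, 3.14, 3.14, 3.14].

INTERFACE

Orientations are given as a rotation vector (axis times angle).
In Python, from cell import monitor, imaging, workorder, outline_of gives the robot as it stands.
- The arm moves only by the tool move_arm, never from a script. Its argument "series" is a list of rows, each a list of 6 numbers: the shift along the world's x, y, z in cm, then the turn, a rotation vector about the world's x, y, z in degrees. A call has 1 to 8 rows; each row shifts and turns the commanded pose from where the row before left it; what a row does not reach is not made up. A row lasts 1/10 s, in which the tool goes at most 50 mm and 8.59 degrees, less where a joint would pass 70% of its speed; a pose out of reach is approached as far as the arm can. A call with a gripper value outside its range is refused whole. "grip" is the opening, from 0 (shut) to 1 (fully open), set as the call begins (left out, the last holds). The fingers move at their own pace and stop on an object; "force" is the grip in N (left out, the last holds). Time passes only in rows, so rows that do not move let the fingers close. It gives the time, the measured TCP pose, the force and the opening at its end, in the units of the state.
- monitor.observe(): the state, without advancing time (a new reading comes with each control period).
- imaging.get_image(name): name is "scene" or "side" or "wrist"; returns a dict with "color" (420x560x3 uint8, red, green, blue), "fx", "fy", "cx", "cy" (pixels), "dist_coeffs" ([k1, k2, p1, p2, k3] as OpenCV has them; the pictures are not rectified), "rvec" (rotation vector, rad) and "tvec" (3), from world to camera coordinates, as OpenCV has them; the wrist camera has in their place "mount" (4x4, takes a point from camera to tool coordinates, whose origin is the TCP and whose axes are the flange's). Camera axes: x right, y down, z forward; pixel columns grow to the right and rows downward; lengths in m; the calibration is good to about 2 mm. A picture is of the moment at which its call begins: read the wrist's pose just before it. There is no depth.
- workorder.sign_off(): hands the job in, once; it reports no verdict.
Trained networks look in the newest picture that a camera, given by its name, has taken for a name from the list of things; names that differ only in an ending like _2 or _b are one class to them, and where a whole thing is asked for, a point or a joint stands for the part that bears it (a point fixed in the world has none). Each returns a list of dicts, best first, with "p" (0 to 1); they miss things now and then, are a little off and sometimes report something else, mostly with a low value. They report only what shows in the picture. A call takes as long as a camera call.
- outline_of(camera, thing): "mask" (420x560 bool, what is visible of it) and "rect" ([left, top, width, height] in pixels, round what is visible of it).
The state is a dict: "clock": time; "joints": joint angles; "dq": joint speeds; "joint_efforts": joint torques, N m; "position": TCP position; "ee_rot": TCP orientation; "force": force on the tool from outside, world axes, zero at the start; "ft_torque": the same for the moment, N m; "width": opening from 0.0 (shut) to 1.0 (fully open).
Only numpy, scipy, OpenCV 4.12 (cv2) and the standard library are available. Lean on these libraries where they do the work, as an engineer would, in place of code of your own. Each camera call takes 0.05 s, during which the arm holds its last target. There are 200 camera calls.

## Working session

There is one attempt and no reset: what is moved stays moved. The work goes in short steps, Python scripts to look and compute and a tool call to move; the robot and the scene stay as the last step left them, time stands still between calls to the robot, and variables do not carry over. Pictures are saved under pics/ and viewed, about 8 in all and at most 12, crops included, and the job is handed in when it is done.

Besides the shell and the picture viewer there is one more tool, called as name(argument=value, ...), one argument or row to a line, values as JSON. move_arm: Moves the arm, as the interface text tells. Its arguments: {"type":"object","properties":{"series":{"type":"array"},"grip":{"type":"number"},"force":{"type":"number"}},"required":["series"]}

```bash
mkdir -p pics; python3 - <<'E'
from cell import monitor, imaging, outline_of
import cv2,numpy as np
s=monitor.observe(); print({k:np.round(v,3).tolist() for k,v in s.items()})
ims=[]
for c in ("scene","side"):
    d=imaging.get_image(c); cv2.imwrite(f"pics/{c}0.png",d["color"][:,:,::-1])
    R=cv2.Rodrigues(np.array(d["rvec"]))[0]; print(c,d["fx"],d["cx"],d["cy"],d["dist_coeffs"],"campos",-R.T@np.array(d["tvec"]).ravel())
    for t in ("bin","lever_pad","lid_edge","spool","flux_bottle","tape_dispenser","screwdriver"):
        print(t,[(round(o["p"],2),o["rect"]) for o in outline_of(c,t)[:2]])
E
```

```text
{'clock': 0.0, 'joints': [-1.382, 0.435, 0.025, 1.574, -0.012, 1.134, -0.075], 'dq': [-0.0, 0.001, -0.001, 0.001, 0.001, -0.0, 0.001], 'joint_efforts': [0.0, -66.786, 0.985, -31.445, -0.06, 0.043, 0.0], 'position': [0.18, 0.598, 0.245], 'ee_rot': [-0.457, -3.108, 0.002], 'force': [0.137, -0.285, -0.216], 'ft_torque': [0.02, 0.035, -0.008], 'width': 0.998}
scene 380.1835870370553 282.9811312846163 210.68906497196858 [-0.09805077  0.          0.          0.          0.        ] campos [0.7667513  0.32359537 0.77723854]
bin [(0.77, [155.3, 117.5, 138.9, 182.3])]
lever_pad [(0.8, [173.4, 116.5, 126.4, 25.0])]
lid_edge [(0.67, [154.0, 122.3, 122.9, 108.2])]
spool [(0.63, [232.8, 213.8, 25.7, 24.0])]
flux_bottle [(0.65, [195.8, 111.2, 14.6, 19.3])]
tape_dispenser [(0.84, [297.7, 224.5, 65.7, 35.1])]
screwdriver [(0.83, [255.4, 92.2, 65.4, 24.8])]
side 459.75157202321714 283.2381399207493 210.61392637484548 [-0.09158747  0.          0.          0.          0.        ] campos [ 0.25554949 -0.7928633   0.58594653]
bin [(0.98, [247.8, 179.6, 181.3, 146.5])]
lever_pad [(0.56, [249.0, 253.2, 153.8, 37.1])]
lid_edge [(0.57, [294.1, 192.3, 128.9, 67.4]), (0.25, [246.3, 179.1, 185.1, 146.4])]
spool []
flux_bottle [(0.8, [363.9, 333.3, 26.9, 47.8])]
tape_dispenser [(0.6, [217.4, 219.7, 59.5, 36.4])]
screwdriver [(0.9, [167.2, 381.7, 121.0, 27.7])]
```

View pics/scene0.png

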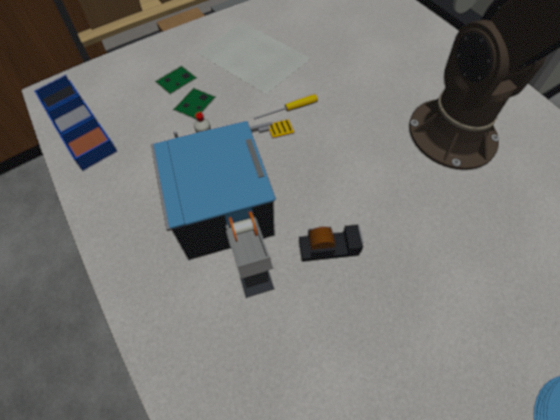

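View pics/side0.png

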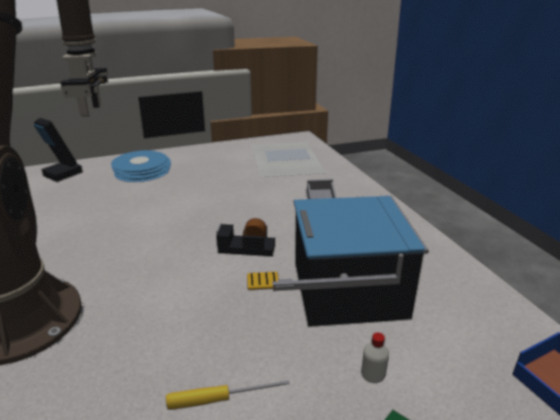

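```bash
cat > h.py <<'E'
import cv2,numpy as np
from cell import monitor, imaging, outline_of
def proj(d,P): return cv2.projectPoints(np.float64(P).reshape(-1,1,3),np.float64(d["rvec"]),np.float64(d["tvec"]),np.array([[d["fx"],0,d["cx"]],[0,d["fy"],d["cy"]],[0,0,1]]),np.float64(d["dist_coeffs"]))[0].reshape(-1,2)
def ray(d,uv):
    K=np.array([[d["fx"],0,d["cx"]],[0,d["fy"],d["cy"]],[0,0,1]]);n=cv2.undistortPoints(np.float64(uv).reshape(-1,1,2),K,np.float64(d["dist_coeffs"])).reshape(2)
    R=cv2.Rodrigues(np.float64(d["rvec"]))[0];return -R.T@np.float64(d["tvec"]).ravel(),R.T@np.r_[n,1]
def onz(d,uv,z): c,v=ray(d,uv);return c+v*(z-c[2])/v[2]
def tri(d1,u1,d2,u2):
    a,v=ray(d1,u1);b,w=ray(d2,u2);A=np.c_[v,-w];t=np.linalg.lstsq(A,b-a,rcond=None)[0];p,q=a+v*t[0],b+w*t[1];return (p+q)/2,np.linalg.norm(p-q)
def b2w(p,P): c,s=np.cos(p[2]),np.sin(p[2]);P=np.atleast_2d(P);return P@np.array([[c,s,0],[-s,c,0],[0,0,1]])+[p[0],p[1],0]
E
python3 - <<'E'
from h import *
from scipy.optimize import least_squares
D={c:imaging.get_image(c) for c in("scene","side")}
box={"scene":(265,115,300,140),"side":(242,268,284,292)}
lid={"scene":[(248,125),(272,200),(170,224),(152,142)],"side":[(302,251),(293,199),(383,199),(419,248)]}
pad={}
for c,d in D.items():
    im=d["color"]; h=cv2.cvtColor(im,cv2.COLOR_RGB2HSV); x0,y0,x1,y1=box[c]
    m=cv2.inRange(h,(15,90,80),(35,255,255)); k=np.zeros_like(m);k[y0:y1,x0:x1]=m[y0:y1,x0:x1]
    k=cv2.morphologyEx(k,cv2.MORPH_CLOSE,np.ones((5,5)));r=cv2.minAreaRect(cv2.findNonZero(k));pad[c]=r[0];print(c,r,int((k>0).sum()))
    lb=cv2.inRange(h,(95,90,70),(115,255,255)); n,l,st,ce=cv2.connectedComponentsWithStats(lb); i=l[190,210] if c=="scene" else l[225,350]
    hu=cv2.convexHull(cv2.findNonZero((l==i).astype(np.uint8)));a=cv2.approxPolyDP(hu,8,True).reshape(-1,2);print("quad",a.tolist())
p,g=tri(D["scene"],pad["scene"],D["side"],pad["side"]);print("pad tri",p,g,"on z",[onz(D[c],pad[c],.112) for c in D])
L=[[-105,-106,162],[-105,106,162],[103,106,162],[103,-106,162],[-180,-102,112]]
L=np.array(L)/1e3
f=lambda q:np.concatenate([(proj(D[c],b2w(q,L))-np.r_[lid[c],[pad[c]]]).ravel() for c in D])
r=least_squares(f,[.7,.0,0],loss="soft_l1");print(r.x,np.round(f(r.x).reshape(2,5,2),1).tolist());print("pad",b2w(r.x,[-.18,-.102,.114]))
E
```

```text
scene ((280.626220703125, 127.9114761352539), (15.116596221923828, 23.59105110168457), 76.75948333740234) 334
quad [[274, 199], [234, 221], [170, 227], [154, 144], [246, 122]]
side ((262.5, 280.5), (31.0, 17.0), 0.0) 478
quad [[423, 249], [307, 256], [295, 201], [390, 197]]
pad tri [ 0.44403087 -0.18184556  0.10994373] 0.0003753791094403527 on z [array([ 0.44484234, -0.18023495,  0.112     ]), array([ 0.4433759 , -0.18459261,  0.112     ])]
[ 0.64331437 -0.12794847 -0.26552438] [[[0.2, -6.2], [4.9, -1.9], [-1.7, 3.3], [1.0, -0.4], [1.0, -0.0]], [[3.6, 2.6], [-0.8, -1.6], [6.7, -5.3], [6.3, -0.5], [-1.3, -1.7]]]
pad [[ 0.44285611 -0.17913913  0.114     ]]
```

move_arm(
  series=[
    [2.6, -4, 0, 0, 0, 0],
    [2.6, -4, 0, 0, 0, 0],
    [2.6, -4, 0, 0, 0, 0],
    [2.6, -4, 0, 0, 0, 0],
    [2.6, -4, 0, 0, 0, 0],
    [2.6, -4, 0, 0, 0, 0],
    [2.6, -4, 0, 0, 0, 0],
    [2.6, -4, 0, 0, 0, 0],
  ],
  grip=0,
  force=10,
)

```text
clock: 1.7
position: [0.3887, 0.2769, 0.2461]
ee_rot: [0.457, 3.108, 0.001]
force: [0.9, 1.0, -0.2]
width: 0.355
```

move_arm(
  series=[
    [0.6, -4, 0, 0, 0, 0],
    [0.6, -4, 0, 0, 0, 0],
    [0.6, -4, 0, 0, 0, 0],
    [0.6, -4, 0, 0, 0, 0],
    [0.6, -4, 0, 0, 0, 0],
    [0.6, -4, 0, 0, 0, 0],
    [0.6, -4, 0, 0, 0, 0],
    [0.6, -4, 0, 0, 0, 0],
  ],
)

```text
clock: 2.5
position: [0.4359, -0.043, 0.2461]
ee_rot: [0.456, 3.107, 0.001]
force: [0.3, 0.2, -0.6]
width: 0.003
```

move_arm(
  series=[
    [0, -3.5, 0, 0, 0, 0],
    [0, -3.5, 0, 0, 0, 0],
    [0, -3.5, 0, 0, 0, 1.5],
    [0, -3.1, 0, 0, 0, 0],
    [0, 0, -3, 0, 0, 0],
    [0, 0, -3, 0, 0, 0],
    [0, 0, -1.6, 0, 0, 0],
    [0, 0, 0, 0, 0, 0],
  ],
)

```text
clock: 3.3
position: [0.4345, -0.177, 0.1681]
ee_rot: [-0.416, -3.11, -0.0]
force: [-0.2, 0.8, -0.0]
width: 0.004
```

```bash
python3 - <<'E'
from h import *
s=monitor.observe();print(s["position"],s["ee_rot"],s["force"])
o=[]
for c,(x,y) in (("scene",(130,60)),("side",(200,160))):
    d=imaging.get_image(c);o.append(cv2.resize(d["color"][y:y+200,x:x+200,::-1],(400,400),interpolation=2))
cv2.imwrite("pics/a1.png",np.hstack(o))
E
```

```text
[ 0.43449398 -0.17704213  0.16806382] [-4.15949914e-01 -3.11015123e+00 -1.64260284e-04] [-0.15659202  0.77157758 -0.00809331]
```

View pics/a1.png

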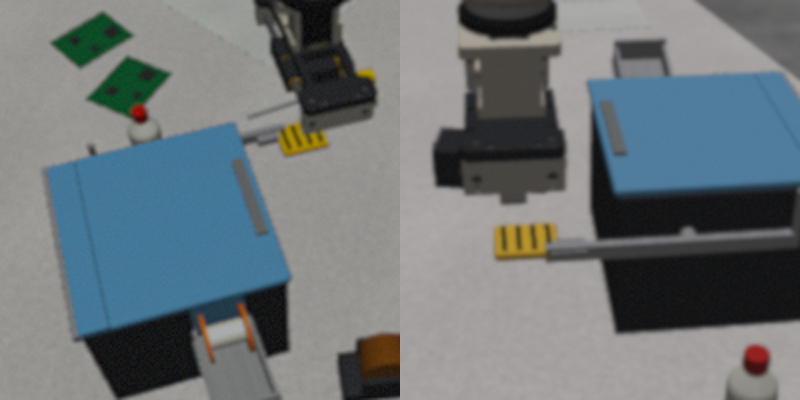

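The closed fingertip is over the yellow paddle, a little towards its front (right half of picture: tip at (512,200), paddle centre at (525,240)). The gripper body is clear of the lid.

move_arm(
  series=[
    [0.3, -0.2, -1, 0, 0, 0],
    [0, 0, -1, 0, 0, 0],
    [0, 0, -0.8, 0, 0, 0],
    [0, 0, -0.4, 0, 0, 0],
    [0, 0, -0.3, 0, 0, 0],
    [0, 0, -0.2, 0, 0, 0],
    [0, 0, 0, 0, 0, 0],
  ],
)

```text
clock: 4.1
position: [0.4386, -0.1794, 0.1329]
ee_rot: [-0.416, -3.114, -0.001]
force: [-2.9, 0.7, 6.4]
width: 0.006
```

move_arm(
  series=[
    [0, 0, -0.4, 0, 0, 0],
    [0, 0, -0.4, 0, 0, 0],
    [0, 0, -0.4, 0, 0, 0],
    [0.1, 0, -0.4, 0, 0, 0],
    [0.1, 0, -0.4, 0, 0, 0],
    [0.1, -0.1, -0.4, 0, 0, 0],
    [0.1, 0, -0.4, 0, 0, 0],
  ],
)

```text
clock: 4.8
position: [0.4411, -0.18, 0.1045]
ee_rot: [-0.416, -3.111, -0.002]
force: [-8.2, 1.6, 5.9]
width: 0.004
```

move_arm(
  series=[
    [0.1, 0, -0.4, 0, 0, 0],
    [0.1, -0.1, -0.4, 0, 0, 0],
    [0.1, 0, -0.4, 0, 0, 0],
    [0.1, 0, -0.4, 0, 0, 0],
    [0, 0, -0.2, 0, 0, 0],
    [0, 0, 0, 0, 0, 0],
  ],
)

```text
clock: 5.4
position: [0.4462, -0.1813, 0.0865]
ee_rot: [-0.416, -3.113, -0.0]
force: [-5.2, 0.9, 4.1]
width: 0.001
```

```bash
python3 - <<'E'
from h import *
s=monitor.observe();print(s["position"],s["force"])
o=[]
for c,(x,y) in (("scene",(130,60)),("side",(200,130))):
    d=imaging.get_image(c);o.append(cv2.resize(d["color"][y:y+220,x:x+200,::-1],(400,440),interpolation=2))
cv2.imwrite("pics/a2.png",np.hstack(o))
E
```

```text
[ 0.44620598 -0.18130398  0.08654644] [-5.20121957  0.86126371  4.06060059]
```

View pics/a2.png

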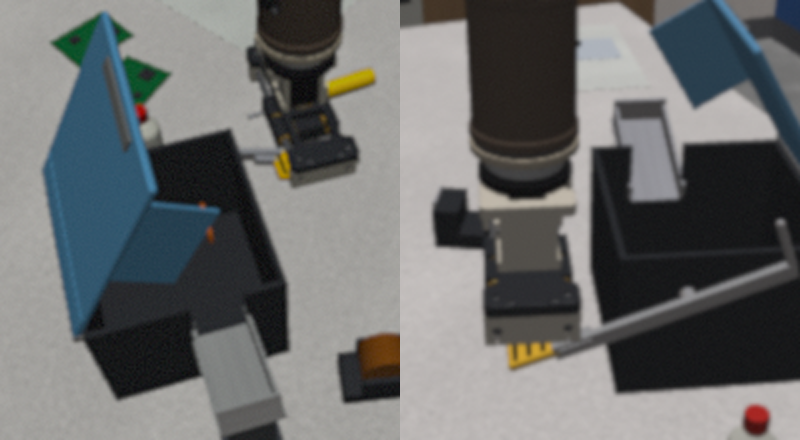

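The lid is wide open, the chute is empty, and the spool's orange flange shows inside the bin at (205,220). I'll press on to the stop.

move_arm(
  series=[
    [0.1, 0, -0.3, 0, 0, 0],
    [0, 0, -0.3, 0, 0, 0],
    [0, 0, -0.2, 0, 0, 0],
    [0, 0, 0, 0, 0, 0],
  ],
)

```text
clock: 5.9
position: [0.4488, -0.1819, 0.0793]
ee_rot: [0.416, 3.112, -0.0]
force: [-3.4, 0.1, 10.6]
width: 0.01
```

move_arm(
  series=[
    [0, 0, -0.2, 0, 0, 0],
    [0, 0, -0.1, 0, 0, 0],
    [0, 0, 0, 0, 0, 0],
    [0, 0, 0, 0, 0, 0],
  ],
)

```text
clock: 6.3
position: [0.4492, -0.182, 0.0781]
ee_rot: [0.417, 3.11, 0.001]
force: [-10.3, 3.0, 39.6]
width: 0.006
```

```bash
python3 - <<'E'
from h import *
s=monitor.observe();print(s["position"],s["force"])
d=imaging.get_image("scene");print([(o["p"],o["rect"]) for o in outline_of("scene","spool")[:2]])
cv2.imwrite("pics/a3.png",cv2.resize(d["color"][100:260,130:330,::-1],(600,480),interpolation=2))
E
```

```text
[ 0.44917609 -0.18201075  0.07806678] [-10.2948787    2.95190744  39.60709275]
[(0.44, [217.5, 162.7, 19.1, 17.4])]
```

View pics/a3.png

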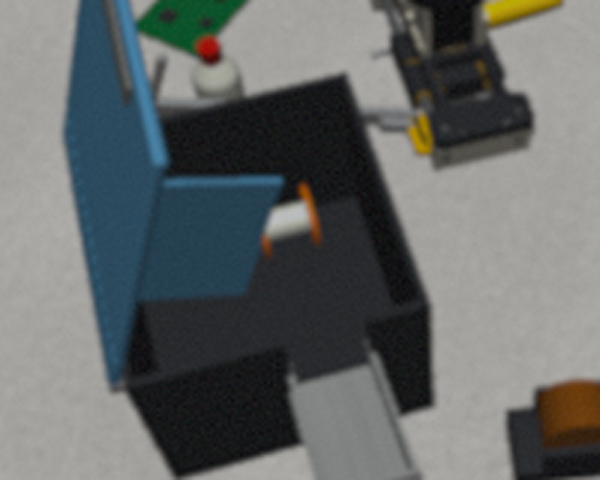

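The lever is on its stop (force has risen to 40 N) and the spool lies inside the bin at (290,220). Now I'll let it up slowly.

move_arm(
  series=[
    [0, 0, 0.1, 0, 0, 0],
    [0, 0, 0.1, 0, 0, 0],
    [-0.1, 0, 0.1, 0, 0, 0],
    [0, 0, 0.1, 0, 0, 0],
    [0, 0, 0.1, 0, 0, 0],
    [-0.1, 0, 0.1, 0, 0, 0],
    [0, 0, 0.1, 0, 0, 0],
    [0, 0, 0.1, 0, 0, 0],
  ],
)

```text
clock: 7.2
position: [0.4459, -0.1813, 0.0838]
ee_rot: [0.416, 3.114, 0.0]
force: [0.4, 1.5, 3.8]
width: 0.008
```

move_arm(
  series=[
    [-0.1, 0, 0.1, 0, 0, 0],
    [0, 0, 0.1, 0, 0, 0],
    [0, 0, 0.1, 0, 0, 0],
    [-0.1, 0, 0.1, 0, 0, 0],
    [0, 0, 0.1, 0, 0, 0],
    [0, 0, 0.1, 0, 0, 0],
    [-0.1, 0, 0.1, 0, 0, 0],
    [0, 0, 0.1, 0, 0, 0],
  ],
)

```text
clock: 8.0
position: [0.4427, -0.1812, 0.0918]
ee_rot: [-0.416, -3.114, -0.001]
force: [-0.8, 2.0, 4.9]
width: 0.006
```

move_arm(
  series=[
    [0, 0.1, 0.1, 0, 0, 0],
    [0, 0, 0.1, 0, 0, 0],
    [-0.1, 0, 0.1, 0, 0, 0],
    [0, 0, 0.1, 0, 0, 0],
    [0, 0, 0.1, 0, 0, 0],
    [-0.1, 0, 0.1, 0, 0, 0],
    [0, 0, 0.1, 0, 0, 0],
    [0, 0, 0.1, 0, 0, 0],
  ],
)

```text
clock: 8.8
position: [0.4408, -0.1805, 0.1]
ee_rot: [0.416, 3.114, 0.0]
force: [-1.2, 1.9, 7.4]
width: 0.004
```

move_arm(
  series=[
    [0, 0, 0.1, 0, 0, 0],
    [0, 0, 0.1, 0, 0, 0],
    [-0.1, 0, 0.1, 0, 0, 0],
    [0, 0, 0.1, 0, 0, 0],
    [0, 0, 0.1, 0, 0, 0],
    [0, 0, 0.1, 0, 0, 0],
    [0, 0, 0.1, 0, 0, 0],
    [0, 0, 0.1, 0, 0, 0],
  ],
)

```text
clock: 9.6
position: [0.4395, -0.1802, 0.1079]
ee_rot: [-0.416, -3.113, -0.001]
force: [-1.1, 2.4, 6.4]
width: 0.006
```

move_arm(
  series=[
    [0, 0, 0.1, 0, 0, 0],
    [-0.1, 0, 0.1, 0, 0, 0],
    [0, 0, 0.1, 0, 0, 0],
    [0, 0, 0.1, 0, 0, 0],
    [0, 0, 0.1, 0, 0, 0],
    [0, 0, 0.1, 0, 0, 0],
    [0, 0, 0.1, 0, 0, 0],
    [0, 0, 0.1, 0, 0, 0],
  ],
)

```text
clock: 10.4
position: [0.4386, -0.18, 0.1159]
ee_rot: [-0.416, -3.113, -0.001]
force: [-1.5, 3.3, 7.6]
width: 0.004
```

move_arm(
  series=[
    [0, 0, 0.1, 0, 0, 0],
    [0, 0, 0.1, 0, 0, 0],
    [0, 0, 0.1, 0, 0, 0],
    [0, 0, 0.1, 0, 0, 0],
    [0, 0, 0.1, 0, 0, 0],
    [0, 0, 0.1, 0, 0, 0],
    [0, 0, 0.1, 0, 0, 0],
    [0, 0, 0.1, 0, 0, 0],
  ],
)

```text
clock: 11.2
position: [0.4381, -0.1798, 0.1237]
ee_rot: [-0.416, -3.113, -0.002]
force: [-0.9, 4.1, 8.1]
width: 0.004
```

Still about 9–10 mm to go; keep it slow through the shut point.

move_arm(
  series=[
    [0, 0, 0.1, 0, 0, 0],
    [0, 0, 0.1, 0, 0, 0],
    [0, 0, 0.1, 0, 0, 0],
    [0, 0, 0.1, 0, 0, 0],
    [0, 0, 0.1, 0, 0, 0],
    [0, 0, 0.05, 0, 0, 0],
    [0, 0, 0.05, 0, 0, 0],
    [0, 0, 0.05, 0, 0, 0],
  ],
)

```text
clock: 12.0
position: [0.438, -0.1798, 0.1302]
ee_rot: [-0.416, -3.112, -0.002]
force: [-3.2, 4.1, 8.6]
width: 0.003
```

move_arm(
  series=[
    [0, 0, 0.05, 0, 0, 0],
    [0, 0, 0.05, 0, 0, 0],
    [0, 0, 0.05, 0, 0, 0],
    [0, 0, 0.05, 0, 0, 0],
    [0, 0, 0.05, 0, 0, 0],
    [0, 0, 0.05, 0, 0, 0],
    [0, 0, 0.05, 0, 0, 0],
    [0, 0, 0.05, 0, 0, 0],
  ],
)

```text
clock: 12.8
position: [0.4383, -0.1806, 0.134]
ee_rot: [-0.417, -3.113, 0.0]
force: [0.5, 0.1, 0.2]
width: 0.006
```

Contact is lost at z = 0.134, the same height as first contact, so the lid is shut. Retreat and check.

move_arm(
  series=[
    [0, 0, 0.2, 0, 0, 0],
    [0, 0, 1, 0, 0, 0],
    [0, 0, 2, 0, 0, 0],
    [0, 0, 3, 0, 0, 0],
    [-0.5, 0, 3, 0, 0, 0],
    [-0.5, 1, 3, 0, 0, 0],
    [0, 0, 0, 0, 0, 0],
  ],
)

```text
clock: 13.5
position: [0.4301, -0.1706, 0.2601]
ee_rot: [0.415, 3.108, 0.001]
force: [0.1, -0.0, -0.6]
width: 0.003
```

```bash
python3 - <<'E'
from h import *
s=monitor.observe();print(s["clock"],s["position"],s["force"])
o=[]
for c,(x,y) in (("scene",(130,60)),("side",(200,160))):
    d=imaging.get_image(c);f=d["color"];a=cv2.imread(f"pics/{c}0.png")[:,:,::-1]
    o.append(cv2.resize(f[y:y+220,x:x+200,::-1],(400,440),interpolation=2))
    for t in ("lid_edge","spool","flux_bottle","tape_dispenser","screwdriver"): print(c,t,[(round(q["p"],2),q["rect"]) for q in outline_of(c,t)[:1]])
    b=(200,120,300,260) if c=="scene" else (290,185,430,320)
    sl=np.s_[150:225,155:260] if c=="scene" else np.s_[190:320,310:430]
    print("diff lid",np.abs(f[sl].astype(int)-a[sl]).mean())
cv2.imwrite("pics/a4.png",np.hstack(o))
E
```

```text
13.5 [ 0.43009354 -0.17064756  0.26012265] [ 0.09879219 -0.02537683 -0.62539235]
scene lid_edge [(0.57, [154.7, 120.3, 120.6, 109.6])]
scene spool []
scene flux_bottle [(0.57, [193.3, 109.3, 17.7, 22.6])]
scene tape_dispenser [(0.97, [296.4, 221.4, 66.3, 37.3])]
scene screwdriver [(0.83, [254.6, 91.6, 63.3, 26.4])]
diff lid 2.9386666666666668
side lid_edge [(0.62, [295.8, 191.2, 127.0, 69.1])]
side spool []
side flux_bottle [(0.78, [363.9, 332.6, 27.2, 50.4])]
side tape_dispenser [(0.8, [217.6, 218.1, 59.9, 40.4])]
side screwdriver [(0.68, [165.2, 380.6, 125.2, 29.9])]
diff lid 3.7622435897435897
```

View pics/a4.png

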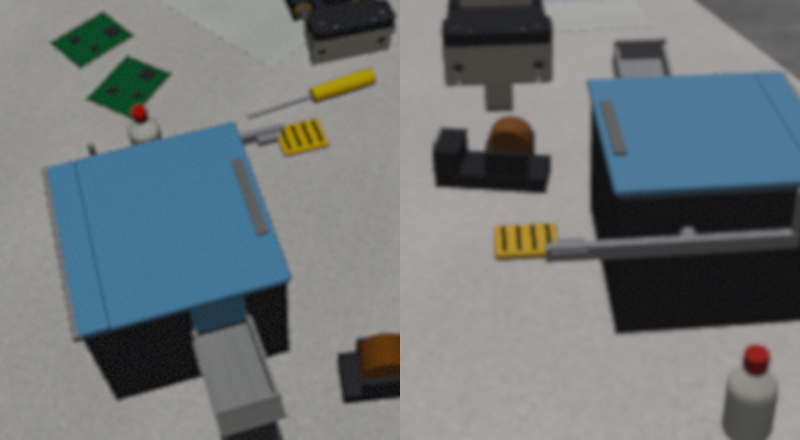

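The lid is shut, the paddle is up and level, the chute is empty, the bystanders haven't moved, and the hand is clear.

```bash
python3 -c "
from cell import workorder;print(workorder.sign_off())"
```

```text
the job is handed in; nothing more can be done
None
```

The spool is in the reject bin and the lid is shut; I've handed the job in at 13.5 s on the robot clock.

- **Pressing:** I pushed the lever with the closed fingertips about 55 mm down, onto its firm stop. The force there peaked at about 40 N. That equals the limit set for the arm and gripper body, but it was pressed only with the fingertips.
- **Spool:** I held the lever on its stop until a picture showed the spool inside the bin.
- **Closing:** I let the lever up at about 1 cm/s and slowed further at the end, so the lid took about 6.5 s to close. Every reading while the lever came up showed the finger still in contact. The force fell to zero only at TCP height 0.134 m, the height where the finger first touched the paddle.

**Last checks:** The final pictures show the lid fully shut, the paddle level and the chute empty. The flux bottle, tape dispenser and screwdriver are where they started, and the hand is clear with about 0 N on it. No final check failed. My rough fit of the bin's pose was a few pixels off at the lid corners, but the triangulated paddle position matched its known height to about 2 mm, so I worked from that.

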